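# Jog a pile of blank plates square by tipping their tray against the stop

### The job

Three blank plates lie in a crooked pile in the tray. Push the tray up square against the stop bar on the bench, then tip it up on its far edge to about 35 degrees, keeping that edge at the bar, and hold it there for a second so that all three plates slide flush against the tray's far wall. Then lower it gently until it is flat again, still square against the bar; never touch the plates, and leave the paint tin, the tape roll and the bolt where they are.

Things in the scene. Friction and masses are not known exactly. Their poses are not given: they have to be found in the camera images.
- stop_bar: flat dark steel bar screwed to the bench, 20 (x) x 200 (y) x 14 (z) mm; origin at the centre of its underside, its y axis along its length; its near face, which the tray is pushed against, lies 10 mm from the origin toward its own -x. It is fixed.
- tray: loose grey metal tray, 0.55 kg, 110 mm wide (y); origin at the centre of its underside, x toward its far end. Floor 6 mm thick, slick black liner. Near end: upright push plate 105 mm high, 4 mm thick, outer face at x = -84 mm. Far wall 45 mm high, inner face x = +76, outer +80 mm. Side walls 30 mm high, inner faces y = +-52 mm. Home at the stop bar its origin is 102 mm on the -x side of the bar's.
- tray_pivot (a point): centre of the round bead (8 mm radius, along y) under the tray's far wall, 84 mm ahead of the tray's origin and 8 mm above its underside; axes as the tray's. The tray rolls on this bead when tipped; the bead's foremost line, 92 mm ahead of the tray's origin, meets the stop bar.
- tray_push (a point): point on the middle of the near plate's outer face, 75 mm above the tray's underside and 84 mm behind its origin; axes as the tray's
- plate_1: lowest oiled blank steel plate of the pile, 56 (x) x 84 (y) x 6 (z) mm, 0.07 kg; origin at the centre of its underside. Flush at the far wall its origin is at x = +48 mm in the tray's frame.
- plate_2: middle blank plate, same size, lying on plate_1
- plate_3: top blank plate, same size, lying on plate_2
- paint_tin: bystander: round open tin with a blue band, 74 mm across, 65 mm high, left of the work; origin at the centre of its underside
- masking_tape: bystander: roll of tape lying flat, 92 x 90 x 25 mm, right of the work; origin at the centre of its underside
- hex_bolt: bystander: bolt standing on its head, 18 x 16 x 39 mm, right of the work; origin at the centre of its underside

How it is judged:
On the way, in this order (a step that is already met when the one before it is completed fails the run):
1. the tray stands flat and square against the stop bar (bead within 6 mm of it, square within 0.07 rad) (x of tray in the frame of stop_bar above -0.108 m and angle between the x axis of tray and the x axis of stop_bar, either way round below 0.07 rad and angle between tray's own z axis and vertical below 0.05 rad), for 0.2 s.
2. the tray is tipped up on its far edge to 35 degrees (+-6) with that edge down at the bar (within 10 mm), for half a second (angle between tray's own z axis and vertical between 0.506 and 0.716 rad and height (world z) of tray_push above 0.1 m and height (world z) of tray_pivot below 0.014 m and x of tray_pivot in the frame of stop_bar above -0.028 m), for 0.5 s.
At the end, for the whole second after the job is handed in: The tray is flat (within 0.04 rad) and at rest, its far bead within 6 mm of the stop bar, square to it within 0.07 rad and within 60 mm of its middle; all three plates are still piled in the tray, each flush at the far wall within 3.5 mm and square to the tray within 0.06 rad (angle between tray's own z axis and vertical below 0.04 rad and height (world z) of tray below 0.004 m and x of tray in the frame of stop_bar between -0.108 and -0.095 m and y of tray in the frame of stop_bar between -0.06 and 0.06 m and angle between the x axis of tray and the x axis of stop_bar, either way round below 0.07 rad and x of plate_1 in the frame of tray between 0.0445 and 0.053 m and x of plate_2 in the frame of tray between 0.0445 and 0.053 m and x of plate_3 in the frame of tray between 0.0445 and 0.053 m and angle between the x axis of each of plate_1, plate_2, plate_3 and the x axis of tray, either way round below 0.06 rad and z of plate_3 in the frame of tray between 0.015 and 0.022 m and linear speed of each of tray, plate_3 below 0.02 m/s); the robot touches nothing.
It fails at once if the tray is tipped beyond 50 degrees (angle between tray's own z axis and vertical above 0.873 rad).
It fails at once if the tray is flung up or dropped (turns faster than 2 rad/s) (angular speed of tray above 2 rad/s).
It fails at once if the robot touches a plate (contact force between any of the arm, the fingers and plate_1 above 0.5 N or contact force between any of the arm, the fingers and plate_2 above 0.5 N or contact force between any of the arm, the fingers and plate_3 above 0.5 N).
It fails at once if the paint tin, the tape roll or the bolt is moved by more than 20 mm (distance of any of paint_tin, masking_tape, hex_bolt from where it was at the start of the episode above 0.02 m).
It also fails if it takes over 56 s, if anything falls off the work surface, if the arm or the gripper's body presses on something with over 40 N, if the wrist force passes 120 N, or if a joint passes its speed limit or range.

### The arm

A 6-joint arm with a two-finger parallel gripper is mounted at the origin on a cart in front of the work surface, level with it; the furniture and walls round the work are solid. World frame = base frame: x ahead of the robot, y to its left, z up, the work surface at z = 0. Lengths are in m, angles in rad, forces in N, time in s.
With the tool pointing down it reaches from about 0.225 to 0.875 m from the base axis. Payload 3.4 kg.
Tool frame: the origin (TCP) lies at the very end of the fingers, on their centre line; the grasp point (between the pads) lies 19 mm behind it; z points along the fingers, y is the direction in which the jaws open and shut (so a half turn about z gives the same grasp; the last joint's range is limited). The gripper opens to 85 mm and grips with 20 to 120 N. Pads are 22 mm wide; open, the fingers measure 114 mm over their backs; the gripper's body (76 mm by 85 mm) begins 54 mm behind the grasp point. The pads swing forward as they close: fully open they stand 13 mm farther back than shut.
Start: joints at [-1.263, 0.276, 1.505, -0, 1.361, -0.121], TCP at [0.239, -0.523, 0.231] pointing down, gripper open.
Joint ranges: [-2.89, 2.89], [-0.75, 2.08], [0.22, 2.7], [-1.18, 4.32], [0.11, 2.71], [-2.7, 2.7]. Speed limits (rad/s): [2.57, 2.57, 3.14, 3.14, 3.14, 3.14].

### API

Orientations are given as a rotation vector (axis times angle).
In Python, from workcell import status, eyes, bot gives the robot as it stands.
- The arm moves only by the tool drive_tool, never from a script. Its argument "motion" is text: rows parted by semicolons, each of 6 numbers parted by spaces: the shift along the tool's x, y, z in m, then the turn, a rotation vector about the tool's x, y, z in degrees. A call has 1 to 20 rows; each row is the pose to reach, as a shift and turn from the pose commanded when the call began, along the tool's axes at that moment; what a row does not reach only later rows make up. A row lasts 1/12 s, in which the tool goes at most 41.7 mm and 7.16 degrees, less where a joint would pass 70% of its speed; a pose out of reach is approached as far as the arm can. A call with a gripper value outside its range is refused whole. "hand" is the opening, from 0 (shut) to 1 (fully open), set as the call begins (left out, the last holds). The fingers move at their own pace and stop on an object; "grip_force" is the grip in N (left out, the last holds). Time passes only in rows, so rows that repeat a pose let the fingers close. It gives the time, the measured TCP pose, the force and the opening at its end, in the units of the state.
- status.sense(): the state, without advancing time (a new reading comes with each control period).
- eyes.camera(name): name is "scene" or "side" or "wrist"; returns a dict with "color" (420x560x3 uint8, red, green, blue), "K" (3x3 intrinsics, pixels), "k1" (the pictures are not rectified: a ray, as slopes to the right and down, at radius r is drawn at 1 + k1 r^2 times it, then the intrinsics apply), "pose" (4x4, takes a point from camera to world coordinates); the wrist camera has in their place "T_tool_cam" (4x4, takes a point from camera to tool coordinates, whose origin is the TCP and whose axes are the flange's). Camera axes: x right, y up, looking along -z (the intrinsics and any distortion apply to the point x, -y, -z); pixel columns grow to the right and rows downward; lengths in m; the calibration is good to about 2 mm. A picture is of the moment at which its call begins: read the wrist's pose just before it. There is no depth.
- bot.finish_job(): hands the job in, once; it reports no verdict.
The state is a dict: "time_s": time; "joint_pos": joint angles; "qvel": joint speeds; "tau": joint torques, N m; "ee_pos": TCP position; "tool_rot": TCP orientation; "contact_force": force on the tool from outside, world axes, zero at the start; "moment": the same for the moment, N m; "finger_gap": finger opening in m.
Only numpy, scipy, OpenCV 4.12 (cv2) and the standard library are available. Lean on these libraries where they do the work, as an engineer would, in place of code of your own. Each camera call takes 0.05 s, during which the arm holds its last target. There are 200 camera calls.

## Working session

There is one attempt and no reset: what is moved stays moved. The work goes in short steps, Python scripts to look and compute and a tool call to move; the robot and the scene stay as the last step left them, time stands still between calls to the robot, and variables do not carry over. Pictures are saved under pics/ and viewed, about 8 in all and at most 12, crops included, and the job is handed in when it is done.

Besides the shell and the picture viewer there is one more tool, called after "Emit:" as name(argument=value, ...) on one line, values as JSON. drive_tool: Moves the arm, as the interface text tells. Its arguments: {"type":"object","properties":{"motion":{"type":"string"},"hand":{"type":"number"},"grip_force":{"type":"number"}},"required":["motion"]}

```bash
ls; mkdir -p pics
python3 - <<'E'
from workcell import status, eyes
import cv2,numpy as np,pickle
print(status.sense())
d={}
for n in ("scene","side"):
    c=eyes.camera(n); d[n]=c; cv2.imwrite(f"pics/{n}0.png",c["color"][:,:,::-1]); print(n,c["K"],c["k1"],c["pose"])
pickle.dump(d,open("d0.pkl","wb"))
E
```

```text
pics
{'time_s': 0.0, 'joint_pos': array([-1.26299570e+00,  2.76635097e-01,  1.50611611e+00, -1.17701302e-05,
        1.36070256e+00, -1.21022685e-01]), 'qvel': array([ 0.0009272 ,  0.00058532, -0.00037535,  0.0009841 ,  0.00115473,
        0.00166043]), 'tau': array([ 1.62283141e-04, -4.16778803e+01, -2.45805985e+01, -8.89424359e-05,
        1.10770273e-02, -6.27133417e-06]), 'ee_pos': array([ 0.23890691, -0.52244935,  0.23042363]), 'tool_rot': array([-3.06784531e+00, -6.68054552e-01,  2.90447542e-04]), 'contact_force': array([ 0.06137478, -0.5047907 ,  0.12453323]), 'moment': array([0.02950919, 0.00225167, 0.01388077]), 'finger_gap': 0.08548786432222825}
scene [[440.59341002   0.         283.61226052]
 [  0.         440.59341002 212.90880675]
 [  0.           0.           1.        ]] -0.07278159386746534 [[-0.89324034  0.31283164 -0.32289015  0.29831806]
 [-0.44932019 -0.64557423  0.6175316   0.57623744]
 [-0.01526614  0.6966852   0.71721452  0.80126307]
 [ 0.          0.          0.          1.        ]]
side [[446.41718987   0.         271.81485541]
 [  0.         446.41718987 202.40027748]
 [  0.           0.           1.        ]] -0.050431024009679186 [[ 0.97903252  0.1261729  -0.15992413  0.42953633]
 [-0.20347263  0.64312651 -0.73823247 -0.96701988]
 [ 0.00970652  0.75529378  0.6553145   0.87819797]
 [ 0.          0.          0.          1.        ]]
```

View pics/scene0.png

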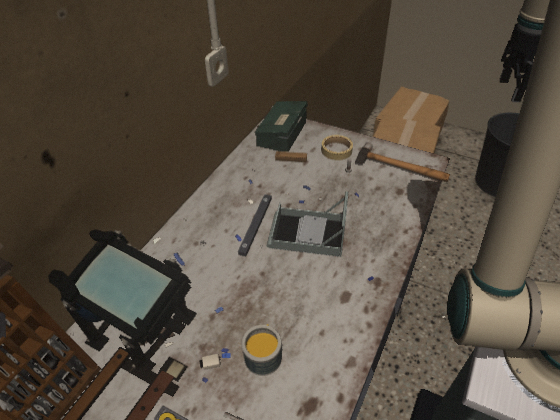

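View pics/side0.png

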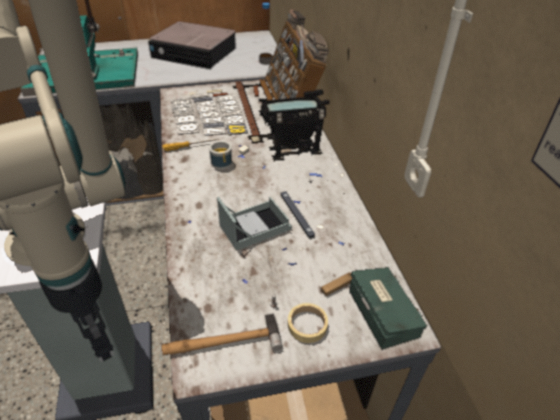

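The scene view shows the tray near (308,232), the bar near (255,224), the tin at (262,350), and the tape and bolt near (340,150). In the side view the tray is at (255,222) and the bar at (297,214). I'll enlarge both views.

```bash
cat > h.py <<'E'
import numpy as np,cv2
def ray(c,px):
    K=c["K"]; D=np.array([c["k1"],0,0,0,0.])
    u=cv2.undistortPoints(np.array(px,float).reshape(-1,1,2),K,D).reshape(-1,2)
    d=np.c_[u[:,0],-u[:,1],-np.ones(len(u))]@c["pose"][:3,:3].T
    return c["pose"][:3,3],d
def onz(c,px,z):
    o,d=ray(c,px); return o+d*((z-o[2])/d[:,2])[:,None]
def proj(c,P):
    P=np.atleast_2d(P); q=(P-c["pose"][:3,3])@c["pose"][:3,:3]
    s=np.c_[q[:,0],-q[:,1]]/(-q[:,2:]); r=(s**2).sum(1,keepdims=True)
    s=s*(1+c["k1"]*r); return s*c["K"][0,0]+c["K"][:2,2]
def tri(c1,p1,c2,p2):
    o1,d1=ray(c1,p1);o2,d2=ray(c2,p2);out=[]
    for a,b in zip(d1,d2):
        t=np.linalg.lstsq(np.c_[a,-b],o2-o1,rcond=None)[0]
        x,y=o1+a*t[0],o2+b*t[1]; out.append([*(x+y)/2,np.linalg.norm(x-y)])
    return np.array(out)
E
python3 - <<'E'
import pickle,cv2,numpy as np
d=pickle.load(open("d0.pkl","rb"))
a=d["scene"]["color"][185:265,230:360]; b=d["side"]["color"][180:260,205:335]
im=np.vstack([cv2.resize(x[:,:,::-1],None,fx=6,fy=6,interpolation=cv2.INTER_CUBIC)[:,:780] for x in (a,b)])
cv2.imwrite("pics/crop_s.png",im[:480]);cv2.imwrite("pics/crop_d.png",im[480:])
E
```

```text
(no output)
```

View pics/crop_s.png

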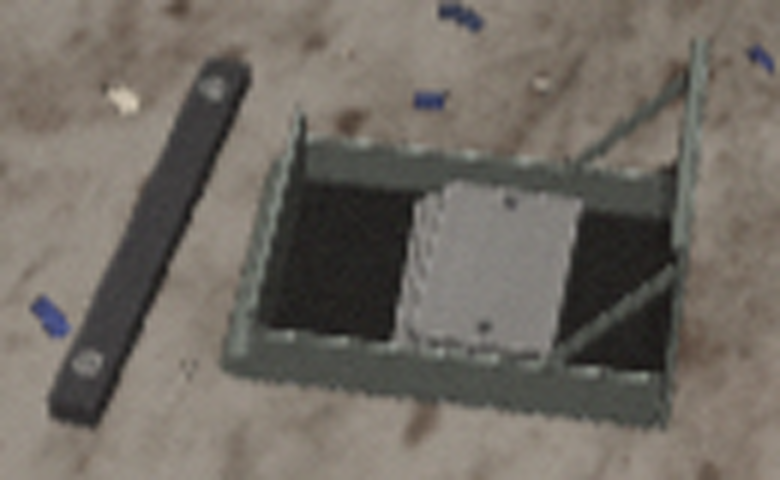

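View pics/crop_d.png

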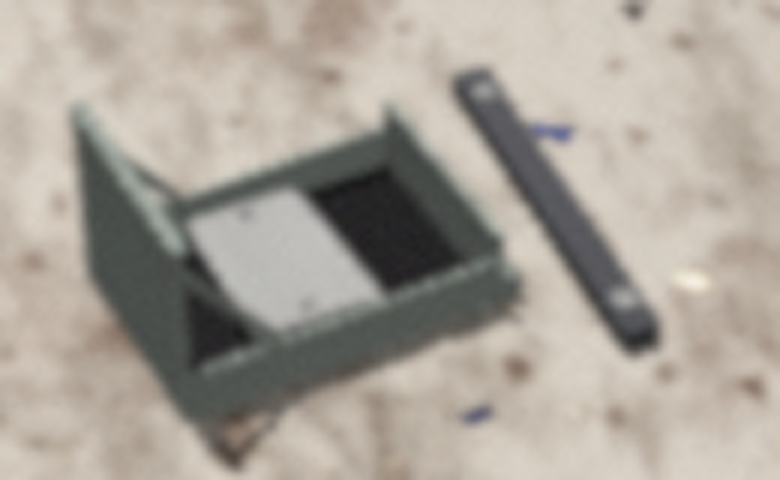

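The scene crop has the bar screws at (212,87) and (88,362), and the push-plate top corners at (699,40) and (681,240). The side crop has the screws at (485,90) and (625,298), the plate top corners at (80,105) and (182,250), and the far-wall top corners at (390,105) and (500,245).

Run:
```python
import pickle,numpy as np
from h import *
np.set_printoptions(precision=4,suppress=True)
d=pickle.load(open("d0.pkl","rb"));S,D=d["scene"],d["side"]
s=lambda p:(np.array(p)+.5)/6-.5+[230,185]
q=lambda p:(np.array(p)+.5)/6-.5+[205,180]
a=s([(212,87),(88,362)]);b=q([(625,298),(485,90)])
A,B=onz(S,a,.014),onz(D,b,.014);print("bar",A,B,tri(S,a,D,b),sep="\n")
for X in(A,B): v=X[1]-X[0];print("mid",X.mean(0),"yaw of x deg",np.degrees(np.arctan2(-v[0],v[1])),np.linalg.norm(v[:2]))
# tray: plate top -y,+y ; far wall top -y,+y
a=s([(699,42),(681,243),(298,112),(240,322)]);b=q([(182,252),(79,106),(500,244),(388,106)])
print("tray tri (exp z .105,.105,.045?)",tri(S,a,D,b),sep="\n")
z=[.105,.105,.045,.045]
for c,p in((S,a),(D,b)): print(np.vstack([onz(c,[pp],zz) for pp,zz in zip(p,z)]))
print("outer bottom -y,+y side",onz(D,q([(187,418),(95,285)]),0))
def cc(c,nm,px,z):print(nm,onz(c,[px],z))
cc(S,"tin top",(263,340),.065);cc(D,"tin top",(221,149),.065)
cc(S,"tape",(337,147),.02);cc(D,"tape",(308,322),.02);cc(S,"bolt",(349,170),0);cc(D,"bolt",(275,308),0)
```

```text
bar
[[ 0.7183 -0.1249  0.014 ]
 [ 0.6886  0.0315  0.014 ]]
[[ 0.7177 -0.1241  0.014 ]
 [ 0.688   0.0339  0.014 ]]
[[ 0.7178 -0.1245  0.0144  0.0005]
 [ 0.6878  0.0324  0.0153  0.0003]]
mid [ 0.7035 -0.0467  0.014 ] yaw of x deg 10.749476709649107 0.15918951168114698
mid [ 0.7028 -0.0451  0.014 ] yaw of x deg 10.626694213592561 0.1607613169633581
tray tri (exp z .105,.105,.045?)
[[ 0.5127 -0.1487  0.1037  0.0009]
 [ 0.4807 -0.0468  0.1044  0.0003]
 [ 0.6638 -0.1037  0.0401  0.0032]
 [ 0.6334  0.0049  0.0372  0.0026]]
[[ 0.5128 -0.1475  0.105 ]
 [ 0.4807 -0.0463  0.105 ]
 [ 0.6632 -0.0997  0.045 ]
 [ 0.6314  0.0106  0.045 ]]
[[ 0.5121 -0.1502  0.105 ]
 [ 0.4805 -0.0475  0.105 ]
 [ 0.6608 -0.1095  0.045 ]
 [ 0.6302 -0.0048  0.045 ]]
outer bottom -y,+y side [[ 0.5101 -0.1465  0.    ]
 [ 0.48   -0.0538  0.    ]]
tin top [[0.518  0.2485 0.065 ]]
tin top [[0.5207 0.2377 0.065 ]]
tape [[ 0.6305 -0.4013  0.02  ]]
tape [[ 0.6353 -0.418   0.02  ]]
bolt [[ 0.5696 -0.343   0.    ]]
bolt [[ 0.5737 -0.3522  0.    ]]
```

```bash
cat >> h.py <<'E'
from scipy.spatial.transform import Rotation as Ro
M=np.array([[0,1,0],[1,0,0],[0,0,-1.]])
def Rt(yaw,pitch=0): return Ro.from_euler("ZY",[yaw,pitch],degrees=True)*Ro.from_matrix(M)
def move(s,p,R):
    R0=Ro.from_rotvec(s["tool_rot"])
    return R0.inv().apply(np.array(p)-s["ee_pos"])*1000,(R0.inv()*R).as_rotvec(degrees=True)
E
python3 - <<'E'
from h import *
from workcell import status
np.set_printoptions(precision=2,suppress=True)
print(*move(status.sense(),[.497,-.097,.19],Rt(17.4)))
E
```

```text
[ 411.61 -279.6    41.07] [ -0.07  -0.08 -82.83]
```

Emit:
drive_tool(motion="0.41 -0.28 0.041 0 0 -82.8;0.41 -0.28 0.041 0 0 -82.8;0.41 -0.28 0.041 0 0 -82.8;0.41 -0.28 0.041 0 0 -82.8;0.41 -0.28 0.041 0 0 -82.8;0.41 -0.28 0.041 0 0 -82.8;0.41 -0.28 0.041 0 0 -82.8;0.41 -0.28 0.041 0 0 -82.8;0.41 -0.28 0.041 0 0 -82.8;0.41 -0.28 0.041 0 0 -82.8;0.41 -0.28 0.041 0 0 -82.8;0.41 -0.28 0.041 0 0 -82.8;0.41 -0.28 0.041 0 0 -82.8;0.41 -0.28 0.041 0 0 -82.8;0.41 -0.28 0.041 0 0 -82.8;0.41 -0.28 0.041 0 0 -82.8;0.411 -0.28 0.041 0 0 -82.8;0.411 -0.28 0.041 0 0 -82.8;0.411 -0.28 0.041 0 0 -82.8", hand=1)

```text
time_s: 1.68
ee_pos: [0.4962, -0.0985, 0.1905]
tool_rot: [1.863, 2.529, -0.0]
contact_force: [0.2, -0.0, 0.7]
finger_gap: 0.0854
```

Run:
```python
from h import *
from workcell import status,eyes
import pickle
np.set_printoptions(precision=3,suppress=True)
s=status.sense();c=eyes.camera("wrist")
T=np.eye(4);T[:3,:3]=Ro.from_rotvec(s["tool_rot"]).as_matrix();T[:3,3]=s["ee_pos"]
c["pose"]=T@c["T_tool_cam"];pickle.dump(c,open("w1.pkl","wb"))
print(s["time_s"],s["joint_pos"],s["ee_pos"],s["contact_force"],*move(s,[.497,-.097,.072],Rt(17.4)))
im=c["color"][:,:,::-1].copy()
# predicted plate top corners/mid (outer face x=-84) for drawing
t=Ro.from_euler("Z",17.4,degrees=True)
P=t.apply([[-.084,-.055,.105],[-.084,.055,.105],[-.08,0,.105],[.08,-.055,.045],[.08,.055,.045]])+[.575,-.0725,0]
for p in proj(c,P): print(p); cv2.circle(im,tuple(int(v) for v in p),3,(0,0,255),1)
cv2.imwrite("pics/w1.png",im)
```

```text
1.6833 [-0.333  0.2    1.715 -0.     1.226 -0.635] [ 0.496 -0.098  0.19 ] [ 0.21  -0.026  0.721] [  1.207   1.216 118.457] [ 0.011  0.018 -0.15 ]
[275.566 276.383]
[275.107 149.881]
[280.23  217.754]
[426.255 245.922]
[443.781 142.955]
```

View pics/w1.png

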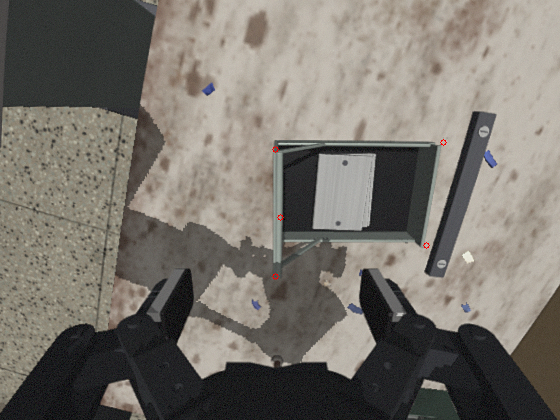

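The predicted red marks fall on the tray: the push plate is at column 276 and the far-wall corners are near (443,143) and (426,246). The jaw midline, at about column 277, straddles the plate. I'll descend and grip its top edge.

Emit:
drive_tool(motion="0.001 0.001 0.03 0 0 0;0.001 0.001 0.06 0 0 0;0.001 0.001 0.09 0 0 0;0.001 0.001 0.11 0 0 0;0.001 0.001 0.12 0 0 0;0.001 0.001 0.12 0 0 0;0.001 0.001 0.12 0 0 0")

```text
time_s: 2.32
ee_pos: [0.4974, -0.0966, 0.0706]
tool_rot: [1.861, 2.531, -0.0]
contact_force: [0.7, 1.0, -0.1]
finger_gap: 0.0852
```

Emit:
drive_tool(motion="0 0 0 0 0 0;0 0 0 0 0 0;0 0 0 0 0 0;0 0 0 0 0 0;0 0 0 0 0 0;0 0 0 0 0 0;0 0 0 0 0 0;0 0 0 0 0 0;0 0 0 0 0 0;0 0 0 0 0 0;0 0 0 0 0 0;0 0 0 0 0 0", hand=0, grip_force=40)

```text
time_s: 3.32
ee_pos: [0.4968, -0.0963, 0.0705]
tool_rot: [-1.86, -2.531, 0.001]
contact_force: [-2.5, -1.7, 4.5]
finger_gap: 0.0039
```

Run:
```python
from h import *
from workcell import status,eyes
np.set_printoptions(precision=4,suppress=True)
s=status.sense();print(s)
d={n:eyes.camera(n)["color"] for n in("side","scene")}
a=d["scene"][155:275,230:375]; b=d["side"][150:270,190:335]
im=np.hstack([cv2.resize(x[:,:,::-1],None,fx=2.75,fy=4,interpolation=cv2.INTER_CUBIC) for x in (a,b)])
cv2.imwrite("pics/g1.png",im)
```

```text
{'time_s': 3.3167, 'joint_pos': array([-0.3288,  0.3215,  1.8868, -0.0006,  0.9336, -0.6316]), 'qvel': array([-0.002 , -0.0012, -0.0004, -0.0011,  0.0018,  0.001 ]), 'tau': array([  1.0673, -35.805 , -18.5962,   0.5073,  -0.8264,  -0.1483]), 'ee_pos': array([ 0.4968, -0.0963,  0.0705]), 'tool_rot': array([-1.8604, -2.5313,  0.0009]), 'contact_force': array([-2.5059, -1.659 ,  4.4511]), 'moment': array([-0.1894,  0.4228, -0.1898]), 'finger_gap': 0.003881907328626558}
```

View pics/g1.png

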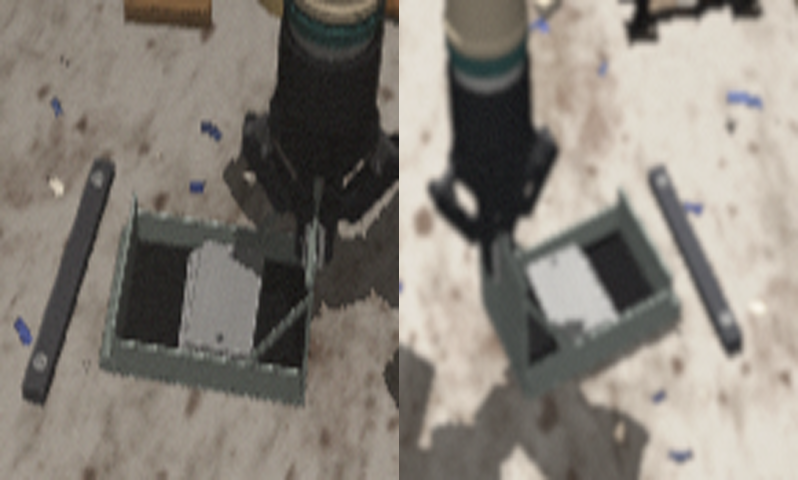

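```bash
cat >> h.py <<'E'
def home(xo,yo=0,yaw=10.7,bar=(.703,-.0457)):
    return Ro.from_euler("Z",yaw,degrees=True).apply([xo-.082,yo,.0705])+[*bar,0]
E
python3 - <<'E'
from h import *
from workcell import status
np.set_printoptions(precision=2,suppress=True)
s=status.sense()
R=Ro.from_rotvec(s["tool_rot"]).as_matrix();print(np.degrees(np.arctan2(R[1,1],R[0,1])),R[:,2])
b=Ro.from_euler("Z",10.7,degrees=True).inv().apply(s["ee_pos"]-[.703,-.0457,0]);print(b)
print(*move(s,home(-.107,0),Rt(10.7)))
E
```

```text
17.371512406477084 [-0. -0. -1.]
[-0.21 -0.01  0.07]
[ 8.71 24.22 -0.01] [-0.03  0.01  6.67]
```

Emit:
drive_tool(motion="0.0005 0.0015 0 0 0 0.4;0.001 0.003 0 0 0 0.8;0.0015 0.0045 0 0 0 1.3;0.002 0.006 0 0 0 1.7;0.0025 0.0075 0 0 0 2.1;0.003 0.009 0 0 0 2.5;0.004 0.0105 0 0 0 2.9;0.0045 0.012 0 0 0 3.3;0.005 0.0135 0 0 0 3.8;0.0055 0.015 0 0 0 4.2;0.006 0.0165 0 0 0 4.6;0.0065 0.018 0 0 0 5.0;0.007 0.0195 0 0 0 5.4;0.0075 0.021 0 0 0 5.8;0.008 0.0225 0 0 0 6.2;0.0087 0.024 0 0 0 6.7;0.0087 0.024 0 0 0 6.7;0.0087 0.024 0 0 0 6.7")

```text
time_s: 4.92
ee_pos: [0.5166, -0.0806, 0.0705]
tool_rot: [-2.004, -2.418, 0.001]
contact_force: [-3.0, -0.3, 5.9]
finger_gap: 0.0032
```

Emit:
drive_tool(motion="0 0.001 0 0 0 0;0 0.002 0 0 0 0;0 0.002 0 0 0 0;0 0.002 0 0 0 0")

```text
time_s: 5.25
ee_pos: [0.5183, -0.0802, 0.0705]
tool_rot: [-2.004, -2.418, 0.002]
contact_force: [-5.0, -0.4, 6.3]
finger_gap: 0.0033
```

Emit:
drive_tool(motion="0 0.001 0 0 0 0;0 0.002 0 0 0 0;0 0.002 0 0 0 0;0 0.002 0 0 0 0")

```text
time_s: 5.58
ee_pos: [0.5202, -0.0799, 0.0705]
tool_rot: [-2.004, -2.418, 0.002]
contact_force: [-4.7, -1.2, 6.4]
finger_gap: 0.0033
```

Emit:
drive_tool(motion="0 0.001 0 0 0 0;0 0.001 0 0 0 0;0 0.001 0 0 0 0;0 0.001 0 0 0 0")

```text
time_s: 5.92
ee_pos: [0.5211, -0.0797, 0.0705]
tool_rot: [-2.004, -2.418, 0.002]
contact_force: [-4.9, -1.0, 6.1]
finger_gap: 0.0033
```

Emit:
drive_tool(motion="0 0.001 0 0 0 0;0 0.001 0 0 0 0;0 0.001 0 0 0 0;0 0.001 0 0 0 0")

```text
time_s: 6.25
ee_pos: [0.5222, -0.0795, 0.0705]
tool_rot: [-2.004, -2.418, 0.002]
contact_force: [-4.4, -1.3, 6.3]
finger_gap: 0.0034
```

Emit:
drive_tool(motion="0 0.001 0 0 0 0;0 0.001 0 0 0 0;0 0.001 0 0 0 0;0 0.001 0 0 0 0")

```text
time_s: 6.58
ee_pos: [0.5228, -0.0794, 0.0705]
tool_rot: [-2.003, -2.417, 0.003]
contact_force: [-5.4, -1.0, 7.9]
finger_gap: 0.0034
```

Emit:
drive_tool(motion="0 0.001 0 0 0 0;0 0.001 0 0 0 0;0 0.001 0 0 0 0;0 0.001 0 0 0 0")

```text
time_s: 6.92
ee_pos: [0.5227, -0.0794, 0.0705]
tool_rot: [-2.002, -2.417, 0.005]
contact_force: [-7.4, -2.0, 8.6]
finger_gap: 0.0035
```

Run:
```python
from h import *
from workcell import status,eyes
np.set_printoptions(precision=4,suppress=True)
s=status.sense();print(s["ee_pos"],s["tool_rot"],s["contact_force"],s["moment"])
b=Ro.from_euler("Z",10.7,degrees=True).inv().apply(s["ee_pos"]-[.703,-.0457,0]);print(b)
d={n:eyes.camera(n)["color"] for n in("side","scene")}
a=d["scene"][180:270,230:355]; b=d["side"][170:260,205:330]
im=np.vstack([cv2.resize(x[:,:,::-1],(800,400) and (800,300) if 0 else (620,300),interpolation=cv2.INTER_CUBIC) for x in (a,b)])
cv2.imwrite("pics/g2.png",im)
```

```text
[ 0.5227 -0.0794  0.0705] [-2.002  -2.4166  0.0053] [-7.3925 -1.9664  8.5763] [-0.3406  0.8483 -0.0335]
[-0.1834  0.0004  0.0705]
```

View pics/g2.png

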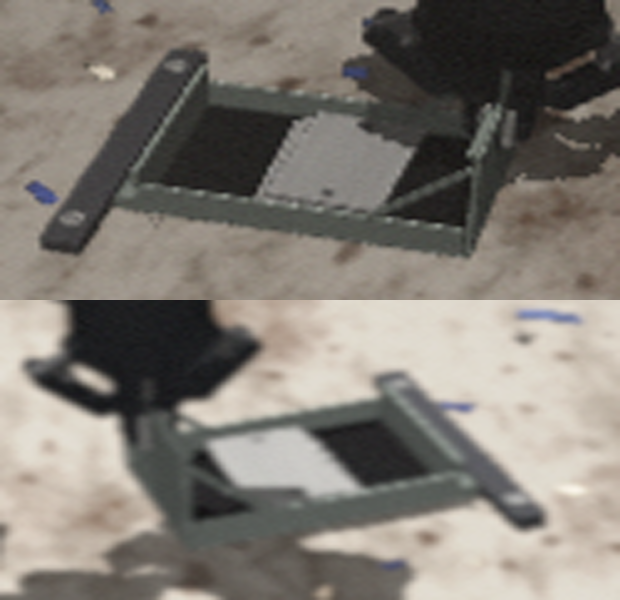

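The picture shows the tray's far edge squarely against the bar in both views. The force builds to about 7 N there, and the estimated tray x is -0.101. Next I'll work out the tipping rows for an arc about the bead, which are the same relative form for each call.

Run:
```python
import numpy as np
def rows(ph):
    return ";".join("0 %.4f %.4f %g 0 0"%(.166*(1-np.cos(f))+.0625*np.sin(f),-(.166*np.sin(f)-.0625*(1-np.cos(f))),np.degrees(f)) for f in np.radians(ph))
up=[.5,1,2,3,4,5,6,7,8,9,10,11,12,12.5,13,13]
print(rows(up));print(rows([-x for x in up]))
```

```text
0 0.0006 -0.0014 0.5 0 0;0 0.0011 -0.0029 1 0 0;0 0.0023 -0.0058 2 0 0;0 0.0035 -0.0086 3 0 0;0 0.0048 -0.0114 4 0 0;0 0.0061 -0.0142 5 0 0;0 0.0074 -0.0170 6 0 0;0 0.0089 -0.0198 7 0 0;0 0.0103 -0.0225 8 0 0;0 0.0118 -0.0252 9 0 0;0 0.0134 -0.0279 10 0 0;0 0.0150 -0.0305 11 0 0;0 0.0166 -0.0331 12 0 0;0 0.0175 -0.0344 12.5 0 0;0 0.0183 -0.0357 13 0 0;0 0.0183 -0.0357 13 0 0
0 -0.0005 0.0015 -0.5 0 0;0 -0.0011 0.0029 -1 0 0;0 -0.0021 0.0058 -2 0 0;0 -0.0030 0.0088 -3 0 0;0 -0.0040 0.0117 -4 0 0;0 -0.0048 0.0147 -5 0 0;0 -0.0056 0.0177 -6 0 0;0 -0.0064 0.0207 -7 0 0;0 -0.0071 0.0237 -8 0 0;0 -0.0077 0.0267 -9 0 0;0 -0.0083 0.0298 -10 0 0;0 -0.0089 0.0328 -11 0 0;0 -0.0094 0.0359 -12 0 0;0 -0.0096 0.0374 -12.5 0 0;0 -0.0098 0.0389 -13 0 0;0 -0.0098 0.0389 -13 0 0
```

Emit:
drive_tool(motion="0 0.0006 -0.0014 0.5 0 0;0 0.0011 -0.0029 1 0 0;0 0.0023 -0.0058 2 0 0;0 0.0035 -0.0086 3 0 0;0 0.0048 -0.0114 4 0 0;0 0.0061 -0.0142 5 0 0;0 0.0074 -0.0170 6 0 0;0 0.0089 -0.0198 7 0 0;0 0.0103 -0.0225 8 0 0;0 0.0118 -0.0252 9 0 0;0 0.0134 -0.0279 10 0 0;0 0.0150 -0.0305 11 0 0;0 0.0166 -0.0331 12 0 0;0 0.0175 -0.0344 12.5 0 0;0 0.0183 -0.0357 13 0 0;0 0.0183 -0.0357 13 0 0")

```text
time_s: 8.35
ee_pos: [0.5406, -0.0758, 0.1062]
tool_rot: [-1.902, -2.294, 0.268]
contact_force: [-7.7, -2.0, 5.8]
finger_gap: 0.0035
```

```bash
cat > st.py <<'E'
from h import *
from workcell import status
np.set_printoptions(precision=4,suppress=True)
s=status.sense();R=Ro.from_rotvec(s["tool_rot"])
t=(R*Ro.from_matrix(M)).as_euler("ZYX",degrees=True)
pv=s["ee_pos"]+(R*Ro.from_matrix(M)).apply([.166,0,-.0625])
print(s["time_s"],"yaw,pitch,roll",t,"pivot in bar",Ro.from_euler("Z",10.7,degrees=True).inv().apply(pv-[.703,-.0457,0]),"F",s["contact_force"],"M",s["moment"],"q",s["joint_pos"],"gap",s["finger_gap"])
E
python3 st.py
```

```text
8.35 yaw,pitch,roll [10.6992 13.3833  0.0628] pivot in bar [-0.0182  0.0006  0.0069] F [-7.6944 -2.0436  5.805 ] M [-0.1925  0.6341 -0.0891] q [-0.2078  0.4495  1.5874 -0.0909  1.3223 -0.3624] gap 0.003522191712788282
```

Emit:
drive_tool(motion="0 0.0006 -0.0014 0.5 0 0;0 0.0011 -0.0029 1 0 0;0 0.0023 -0.0058 2 0 0;0 0.0035 -0.0086 3 0 0;0 0.0048 -0.0114 4 0 0;0 0.0061 -0.0142 5 0 0;0 0.0074 -0.0170 6 0 0;0 0.0089 -0.0198 7 0 0;0 0.0103 -0.0225 8 0 0;0 0.0118 -0.0252 9 0 0;0 0.0134 -0.0279 10 0 0;0 0.0150 -0.0305 11 0 0;0 0.0166 -0.0331 12 0 0;0 0.0175 -0.0344 12.5 0 0;0 0.0183 -0.0357 13 0 0;0 0.0183 -0.0357 13 0 0")

```text
time_s: 9.68
ee_pos: [0.5665, -0.071, 0.1372]
tool_rot: [-1.789, -2.158, 0.505]
contact_force: [-7.3, 0.2, 4.9]
finger_gap: 0.0032
```

```bash
python3 st.py
```

```text
9.6833 yaw,pitch,roll [10.6832 26.3766  0.0555] pivot in bar [-0.0179  0.0005  0.0075] F [-7.3111  0.1754  4.8847] M [-0.1667  0.7464 -0.0492] q [-0.1526  0.584   1.3293 -0.148   1.665  -0.32  ] gap 0.0032268869235479226
```

Emit:
drive_tool(motion="0 0.0006 -0.0014 0.5 0 0;0 0.0011 -0.0029 1 0 0;0 0.0023 -0.0058 2 0 0;0 0.0035 -0.0086 3 0 0;0 0.0048 -0.0114 4 0 0;0 0.0061 -0.0142 5 0 0;0 0.0074 -0.0170 6 0 0;0 0.0089 -0.0198 7 0 0;0 0.0103 -0.0225 8 0 0;0 0.0118 -0.0252 9 0 0;0 0.0118 -0.0252 9 0 0;0 0.0118 -0.0252 9 0 0")

```text
time_s: 10.68
ee_pos: [0.5882, -0.067, 0.1549]
tool_rot: [-1.706, -2.057, 0.655]
contact_force: [-4.7, -0.5, 5.2]
finger_gap: 0.0033
```

Emit:
drive_tool(motion="0 0 0 0 0 0;0 0 0 0 0 0;0 0 0 0 0 0;0 0 0 0 0 0;0 0 0 0 0 0;0 0 0 0 0 0;0 0 0 0 0 0;0 0 0 0 0 0;0 0 0 0 0 0;0 0 0 0 0 0;0 0 0 0 0 0;0 0 0 0 0 0;0 0 0 0 0 0;0 0 0 0 0 0")

```text
time_s: 11.85
ee_pos: [0.5881, -0.067, 0.1548]
tool_rot: [-1.706, -2.057, 0.654]
contact_force: [-4.6, -0.7, 4.7]
finger_gap: 0.0035
```

```bash
python3 st.py
python3 - <<'E'
from h import *
from workcell import eyes
d={n:eyes.camera(n)["color"] for n in("side","scene")}
a=d["scene"][170:270,230:370]; b=d["side"][160:260,205:345]
im=np.vstack([cv2.resize(x[:,:,::-1],(420,300),interpolation=cv2.INTER_CUBIC) for x in (a,b)])
cv2.imwrite("pics/g3.png",im)
E
```

```text
11.85 yaw,pitch,roll [10.6699 35.29    0.0479] pivot in bar [-0.0175  0.0004  0.0079] F [-4.6488 -0.6653  4.6938] M [-0.1426  0.7388 -0.0504] q [-0.123   0.6928  1.1441 -0.1856  1.8929 -0.3144] gap 0.0035011059709628253
```

View pics/g3.png

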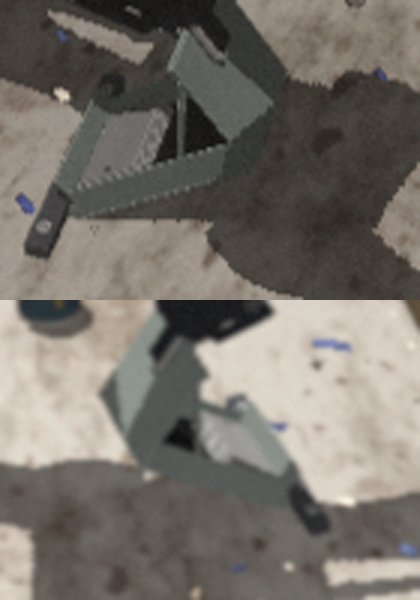

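The tray is tipped to about 35° with its edge at the bar, and the pile has slid to the far wall. I'll tip 2° more and hold a little longer in case a plate is short.

Emit:
drive_tool(motion="0 0.0011 -0.0029 1 0 0;0 0.0023 -0.0058 2 0 0;0 0.0023 -0.0058 2 0 0;0 0.0023 -0.0058 2 0 0;0 0.0023 -0.0058 2 0 0;0 0.0023 -0.0058 2 0 0;0 0.0023 -0.0058 2 0 0;0 0.0023 -0.0058 2 0 0;0 0.0023 -0.0058 2 0 0;0 0.0023 -0.0058 2 0 0;0 0.0023 -0.0058 2 0 0;0 0.0023 -0.0058 2 0 0;0 0.0023 -0.0058 2 0 0;0 0.0023 -0.0058 2 0 0;0 0.0023 -0.0058 2 0 0;0 0.0023 -0.0058 2 0 0;0 0.0023 -0.0058 2 0 0")

```text
time_s: 13.37
ee_pos: [0.5933, -0.066, 0.1583]
tool_rot: [-1.687, -2.034, 0.686]
contact_force: [-5.1, -0.7, 5.2]
finger_gap: 0.0035
```

```bash
python3 st.py
python3 - <<'E'
from h import *
from workcell import eyes
c=eyes.camera("scene")["color"][185:255,240:325]
cv2.imwrite("pics/g4.png",cv2.resize(c[:,:,::-1],None,fx=8,fy=8,interpolation=cv2.INTER_CUBIC))
E
```

```text
13.3667 yaw,pitch,roll [10.6721 37.2833  0.0479] pivot in bar [-0.0173  0.0004  0.008 ] F [-5.0508 -0.6597  5.23  ] M [-0.1508  0.7138 -0.0747] q [-0.1171  0.7188  1.1014 -0.1947  1.9435 -0.3157] gap 0.0035000090870537658
```

View pics/g4.png

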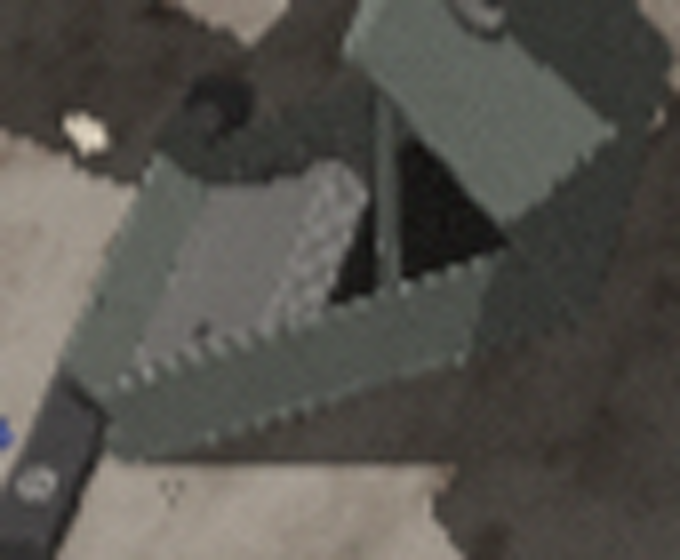

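The top plate's edge now runs parallel to and against the far wall, with a uniform near face on the pile. Now I'll lower it.

Emit:
drive_tool(motion="0 -0.0005 0.0015 -0.5 0 0;0 -0.0011 0.0029 -1 0 0;0 -0.0021 0.0058 -2 0 0;0 -0.0030 0.0088 -3 0 0;0 -0.0040 0.0117 -4 0 0;0 -0.0048 0.0147 -5 0 0;0 -0.0056 0.0177 -6 0 0;0 -0.0064 0.0207 -7 0 0;0 -0.0071 0.0237 -8 0 0;0 -0.0077 0.0267 -9 0 0;0 -0.0083 0.0298 -10 0 0;0 -0.0089 0.0328 -11 0 0;0 -0.0094 0.0359 -12 0 0;0 -0.0096 0.0374 -12.5 0 0;0 -0.0098 0.0389 -13 0 0;0 -0.0098 0.0389 -13 0 0")

```text
time_s: 14.75
ee_pos: [0.562, -0.0719, 0.1328]
tool_rot: [-1.809, -2.181, 0.468]
contact_force: [-5.4, -1.5, 4.0]
finger_gap: 0.0034
```

Emit:
drive_tool(motion="0 -0.0005 0.0015 -0.5 0 0;0 -0.0011 0.0029 -1 0 0;0 -0.0021 0.0058 -2 0 0;0 -0.0030 0.0088 -3 0 0;0 -0.0040 0.0117 -4 0 0;0 -0.0048 0.0147 -5 0 0;0 -0.0056 0.0177 -6 0 0;0 -0.0064 0.0207 -7 0 0;0 -0.0071 0.0237 -8 0 0;0 -0.0077 0.0267 -9 0 0;0 -0.0083 0.0298 -10 0 0;0 -0.0089 0.0328 -11 0 0;0 -0.0094 0.0359 -12 0 0;0 -0.0096 0.0374 -12.5 0 0;0 -0.0098 0.0389 -13 0 0;0 -0.0098 0.0389 -13 0 0")

```text
time_s: 16.08
ee_pos: [0.5372, -0.0766, 0.1007]
tool_rot: [-1.919, -2.315, 0.228]
contact_force: [-7.0, -1.6, 5.2]
finger_gap: 0.0036
```

```bash
python3 st.py
```

```text
16.0833 yaw,pitch,roll [10.6738 11.2728  0.048 ] pivot in bar [-0.0181  0.0004  0.007 ] F [-7.0251 -1.606   5.219 ] M [-0.1483  0.6001 -0.0583] q [-0.2184  0.4308  1.6279 -0.08    1.2653 -0.3736] gap 0.0035694695460485593
```

Emit:
drive_tool(motion="0 -0.0005 0.0015 -0.5 0 0;0 -0.0011 0.0029 -1 0 0;0 -0.0021 0.0058 -2 0 0;0 -0.0030 0.0088 -3 0 0;0 -0.0040 0.0117 -4 0 0;0 -0.0048 0.0147 -5 0 0;0 -0.0056 0.0177 -6 0 0;0 -0.0064 0.0207 -7 0 0;0 -0.0071 0.0237 -8 0 0;0 -0.0077 0.0267 -9 0 0;0 -0.0080 0.0282 -9.5 0 0;0 -0.0083 0.0298 -10 0 0;0 -0.0086 0.0313 -10.5 0 0;0 -0.0089 0.0328 -11 0 0;0 -0.0089 0.0328 -11 0 0;0 -0.0089 0.0328 -11 0 0;0 -0.0089 0.0328 -11 0 0")

```text
time_s: 17.5
ee_pos: [0.5227, -0.0792, 0.0705]
tool_rot: [-2.002, -2.416, 0.005]
contact_force: [-8.5, -1.6, 7.8]
finger_gap: 0.0034
```

```bash
python3 st.py
```

```text
17.5 yaw,pitch,roll [10.6936  0.2654  0.0548] pivot in bar [-0.0177  0.0006  0.0072] F [-8.5177 -1.6496  7.803 ] M [-0.1522  0.8851 -0.1112] q [-0.2811  0.3522  1.8354 -0.0015  0.9586 -0.4669] gap 0.003371508950049556
```

Emit:
drive_tool(motion="0 0 0 0 0 0;0 0 0 0 0 0;0 0 0 0 0 0;0 0 0 0 0 0;0 0 0 0 0 0;0 0 0 0 0 0;0 0 0 0 0 0;0 0 0 0 0 0", hand=0.5)

```text
time_s: 18.17
ee_pos: [0.5254, -0.0792, 0.0703]
tool_rot: [2.005, 2.418, 0.0]
contact_force: [0.3, 0.2, -0.0]
finger_gap: 0.0424
```

Emit:
drive_tool(motion="0 0 -0.01 0 0 0;0 0 -0.03 0 0 0;0 0 -0.05 0 0 0;0 0 -0.08 0 0 0;0 0 -0.11 0 0 0;0 0 -0.14 0 0 0;0 0 -0.17 0 0 0;0 -0.04 -0.18 0 0 0;0 -0.08 -0.18 0 0 0;0 -0.12 -0.18 0 0 0;0 -0.12 -0.18 0 0 0;0 -0.12 -0.18 0 0 0")

```text
time_s: 19.17
ee_pos: [0.4057, -0.1014, 0.2515]
tool_rot: [2.006, 2.415, 0.001]
contact_force: [-0.2, -0.2, 1.3]
finger_gap: 0.0426
```

Run:
```python
from h import *
from workcell import status,eyes
import pickle
np.set_printoptions(precision=3,suppress=True)
s=status.sense();print(s["time_s"],s["ee_pos"],s["contact_force"])
c=eyes.camera("wrist")
T=np.eye(4);T[:3,:3]=Ro.from_rotvec(s["tool_rot"]).as_matrix();T[:3,3]=s["ee_pos"]
c["pose"]=T@c["T_tool_cam"]
D=eyes.camera("side");S=eyes.camera("scene");pickle.dump((c,D,S),open("f.pkl","wb"))
ims=[x["color"][r0:r0+h,c0:c0+w][:,:,::-1] for x,r0,c0,h,w in((S,185,235,80,120),(D,180,205,80,120))]
im=np.hstack([cv2.resize(i,(396,264),interpolation=cv2.INTER_CUBIC) for i in ims])
w=cv2.resize(c["color"][100:300,230:530][:,:,::-1],(480,320),interpolation=cv2.INTER_CUBIC)
w=cv2.copyMakeBorder(w,0,0,0,792-480,cv2.BORDER_CONSTANT)
cv2.imwrite("pics/f.png",np.vstack([im,w]))
```

```text
19.1667 [ 0.406 -0.101  0.251] [-0.246 -0.186  1.325]
```

View pics/f.png

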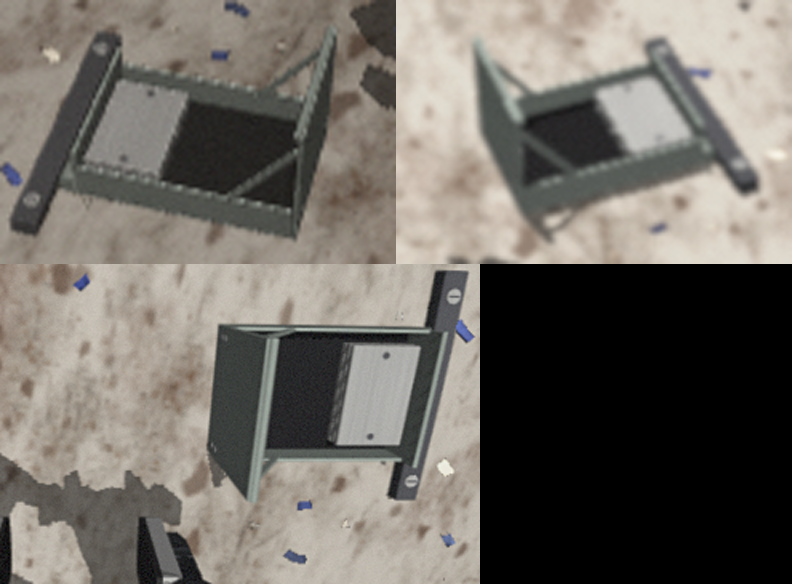

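The final views show the pile at the far wall, parallel to it, with a single vertical near face and the tray against the bar. In the wrist crop the top plate's near edge runs (352,344)–(337,444) and its far edge (420,345)–(401,446). I'll check those numbers.

Run:
```python
from h import *
import pickle
np.set_printoptions(precision=4,suppress=True)
c,D,S=pickle.load(open("f.pkl","rb"))
w=lambda p:(np.array(p)+.5)/1.6-.5+[230,100]
B=lambda P:Ro.from_euler("Z",10.7,degrees=True).inv().apply(P-[.703,-.0457,0])
print("screws",B(onz(c,w([(411,482),(454,297)]),.014)))
print("plate3 near,far",B(onz(c,w([(352,344),(337,444),(420,345),(401,446)]),.024)))
print("plate1 near bottom",B(onz(c,w([(343,343),(329,441)]),.006)))
print("push top inner",B(onz(c,w([(279,337),(255,499)]),.105)), "far wall top inner", B(onz(c,w([(442,335),(414,466)]),.045)))
for n,C,f in(("side",D,lambda p:(np.array(p)+.5-[396,0])/3.3-.5+[205,180]),("scene",S,lambda p:(np.array(p)+.5)/3.3-.5+[235,185])):
    pts=[(596,85),(630,155)] if n=="side" else [(188,92),(163,178)]
    print(n,"plate3 near",B(onz(C,f(pts),.024)))
d=pickle.load(open("d0.pkl","rb"))
for n,C in(("scene",S),("side",D)):
    for o,(r,cc) in {"scene":{"tin":((315,380),(235,290)),"tape":((130,180),(318,358))},"side":{"tin":((135,172),(205,238)),"tape+bolt":((290,345),(265,335))}}[n].items():
        print(n,o,np.abs(C["color"][r[0]:r[1],cc[0]:cc[1]].astype(int)-d[n]["color"][r[0]:r[1],cc[0]:cc[1]]).mean())
```

```text
screws [[ 0.0908 -0.4209  0.014 ]
 [ 0.067  -0.1676  0.014 ]]
plate3 near,far [[-0.0339 -0.2113  0.024 ]
 [-0.0219 -0.3422  0.024 ]
 [ 0.0371 -0.2151  0.024 ]
 [ 0.0525 -0.3498  0.024 ]]
plate1 near bottom [[-0.0306 -0.2241  0.006 ]
 [-0.0185 -0.3578  0.006 ]]
push top inner [[-0.1508 -0.1384  0.105 ]
 [-0.1444 -0.3116  0.105 ]] far wall top inner [[ 0.0367 -0.1877  0.045 ]
 [ 0.0551 -0.3554  0.045 ]]
side plate3 near [[-0.079   0.0471  0.024 ]
 [-0.0855 -0.0454  0.024 ]]
scene plate3 near [[-0.0813 -0.0427  0.024 ]
 [-0.0865  0.0436  0.024 ]]
scene tin 6.3813519813519815
scene tape 5.914166666666667
side tin 8.932841932841933
side tape+bolt 7.647272727272727
```

Run:
```python
from h import *
import pickle
np.set_printoptions(precision=4,suppress=True)
c,D,S=pickle.load(open("f.pkl","rb"))
w=lambda p:(np.array(p)+.5-[0,264])/1.6-.5+[230,100]
B=lambda P:Ro.from_euler("Z",10.7,degrees=True).inv().apply(P-[.703,-.0457,0])
for n,p,z in(("screws",[(411,482),(454,297)],.014),("p3 near",[(352,344),(337,444)],.024),("p3 far",[(420,345),(401,446)],.024),("p1 near bottom",[(343,343),(329,441)],.006),("push top inner",[(279,337),(255,499)],.105),("far wall top inner",[(442,335),(414,466)],.045)):
    P=B(onz(c,w(p),z));v=P[0]-P[1];v*=np.sign(v[1]);print(n,P[:,:2].ravel(),"yaw",np.degrees(np.arctan2(-v[0],v[1])))
d=pickle.load(open("d0.pkl","rb"))
g=lambda im,r,q:cv2.cvtColor(im[r[0]:r[1],q[0]:q[1]],cv2.COLOR_RGB2GRAY).astype(float)
for n,C,r,q in(("scene",S,(315,380),(235,290)),("scene",S,(130,180),(318,358)),("side",D,(135,172),(205,238)),("side",D,(290,345),(265,335))):
    print(n,cv2.phaseCorrelate(g(d[n]["color"],r,q),g(C["color"],r,q)))
```

```text
screws [ 0.0013 -0.0831  0.002   0.0776] yaw -0.27153226859677254
p3 near [-0.0832  0.0402 -0.081  -0.0432] yaw 1.4994295550776677
p3 far [-0.0263  0.0402 -0.0238 -0.0452] yaw 1.7013750727498729
p1 near bottom [-0.0804  0.0388 -0.078  -0.0466] yaw 1.5734008063739013
push top inner [-0.1781  0.0537 -0.18   -0.0545] yaw -0.9913402086461416
far wall top inner [-0.0261  0.0504 -0.0244 -0.0552] yaw 0.9015759796876991
scene ((-0.006851559868092494, -0.01164638601720469), 1.0189603550060762)
scene ((-0.007559409005569506, -0.05034791259363658), 1.0129667805299964)
side ((-0.13526134792576272, -0.11848987500510333), 0.9511549154780462)
side ((0.019738963049583447, -0.0022497282354798642), 1.0078097718037862)
```

```bash
python3 -c "
from workcell import bot;print(bot.finish_job())"
```

```text
the job is handed in; nothing more can be done
None
```

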